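# Make up the drive and boat kits on the entry shelf

## Robot

A 7-joint arm with a two-finger parallel gripper is mounted at the origin on the work surface. World frame = base frame: x ahead of the robot, y to its left, z up, the work surface at z = 0. Lengths are in m, angles in rad, forces in N, time in s.
With the tool pointing down it reaches from about 0.4 to 0.85 m from the base axis. Payload 10.4 kg.
Tool frame: the origin (TCP) lies between the finger pads; the fingertips stand 19 mm ahead of it and the grasp point (between the pads) is the TCP; z points along the fingers, x is the direction in which the jaws open and shut, and the axes are right-handed (so a half turn about z gives the same grasp; the last joint's range is limited). The gripper opens to 87 mm and grips with 3 to 60 N. Pads are 19 mm wide; open, the fingers measure 117 mm over their backs; the gripper's body (75 mm by 190 mm) begins 51 mm behind the grasp point.
Start: joints at [-1.333, 0.332, -0.065, 1.46, 0.022, 1.35, -0.088], TCP at [0.161, 0.604, 0.242] pointing down, gripper open.
Joint ranges: [-2.6, 2.6], [-0.5, 2.12], [-1.47, 1.34], [0.16, 2.42], [-1.27, 4.41], [0.06, 2.06], [-2.6, 2.6]. Speed limits (rad/s): [2.22, 2.22, 2.79, 2.79, 3.14, 3.14, 3.14].

## Interface

Orientations are given as a unit quaternion [x, y, z, w].
In Python, from bench import * gives the robot as it stands.
- The arm moves only by the tool step_arm, never from a script. Its argument "commands" is a list of rows, each a list of 6 numbers: the shift along the tool's x, y, z in m, then the turn, a rotation vector about the tool's x, y, z in rad. In form: [[tx, ty, tz, rx, ry, rz], ...]. A call has 1 to 12 rows; each row shifts and turns the commanded pose from where the row before left it, along the tool's axes as they then stand; what a row does not reach is not made up. A row lasts 1/10 s, in which the tool goes at most 50 mm and 8.59 degrees, less where a joint would pass 70% of its speed; a pose out of reach is approached as far as the arm can. A call with a gripper value outside its range is refused whole. "gripper" is the opening, from 0 (shut) to 1 (fully open), set as the call begins (left out, the last holds). The fingers move at their own pace and stop on an object; "grip_force" is the grip in N (left out, the last holds). Time passes only in rows, so rows that do not move let the fingers close. It gives the time, the measured TCP pose, the force and the opening at its end, in the units of the state.
- read_state(): the state, without advancing time (a new reading comes with each control period).
- camera(name): name is "scene" or "side" or "wrist"; returns the picture (420x560x3 uint8, red, green, blue); there is no depth.
- get_calibration(name): a dict with "fx", "fy", "cx", "cy" (pixels), "R" (3x3) and "t" (3): a world point X has camera coordinates R X + t. Camera axes: x right, y down, z forward; pixel columns grow to the right and rows downward; lengths in m; the calibration is good to about 2 mm. A picture is of the moment at which its call begins: read the wrist's pose just before it. get_calibration takes no time and is no camera call; for the wrist camera it gives the pose at the moment of the call.
- close_job(): hands the job in, once; it reports no verdict.
The state is a dict: "time": time; "joint_positions": joint angles; "joint_vel": joint speeds; "joint_torque": joint torques, N m; "ee_pos": TCP position; "eef_rot": TCP orientation; "ft_force": force on the tool from outside, world axes, zero at the start; "torque": the same for the moment, N m; "width": finger opening in m.
Only numpy, scipy, OpenCV 4.12 (cv2) and the standard library are available. Lean on these libraries where they do the work, as an engineer would, in place of code of your own. Each camera call takes 0.05 s, during which the arm holds its last target. There are 200 camera calls.

## Task

Make up the two outing kits: on the blue tray the turquoise key, the steel lighter and the amber stopper; on the yellow tray the orange key and the green stopper. Set each thing in the middle of the outline for its kind (long rectangle for a key, shorter rectangle for the lighter, circle for a stopper), keys and lighter lying flat along their outlines either way round, stoppers standing on their heads as they do now. Leave the brass lighter, the conch shell and the candle tin where they are.

Things in the scene. Friction and masses are not known exactly. Their poses are not given: they have to be found in the camera images.
- turquoise_key: turquoise plastic car-style key lying flat: fob 50 x 32 x 15 mm (length x, width y, height z) with three buttons, short steel blade 9 mm wide, 4 mm thick sticking 24 mm out of one end; 74 mm long in all. Origin: on the underside, at the middle of the whole length; x along the key towards the blade, z up. The fob's centre lies at x = -12 mm; grip the fob across its 32 mm width. 37 to 70 g.
- orange_key: orange plastic car-style key lying flat: fob 50 x 32 x 15 mm (length x, width y, height z) with three buttons, short steel blade 9 mm wide, 4 mm thick sticking 24 mm out of one end; 74 mm long in all. Origin: on the underside, at the middle of the whole length; x along the key towards the blade, z up. The fob's centre lies at x = -12 mm; grip the fob across its 32 mm width. 37 to 70 g.
- steel_lighter: flip-top lighter case in silvery steel lying flat, 56 x 37 x 13 mm (x, y, z), dark lid line across it. Origin: centre of the underside; x along the 56 mm length, z up. 45 to 80 g.
- brass_lighter: flip-top lighter case in yellow brass lying flat, 56 x 37 x 13 mm (x, y, z), dark lid line across it. Origin: centre of the underside; x along the 56 mm length, z up. 45 to 80 g. Not needed: stays where it is.
- green_stopper: sea-glass green bottle stopper standing on its head, cork plug upward: round glass head 38 mm across and 20 mm high (straight-sided, then a shoulder to 23 mm), cork plug 20 mm across on top, 45 mm tall in all. Origin: centre of the underside; z up. 60 to 110 g.
- amber_stopper: amber-brown bottle stopper standing on its head, cork plug upward: round glass head 38 mm across and 20 mm high (straight-sided, then a shoulder to 23 mm), cork plug 20 mm across on top, 45 mm tall in all. Origin: centre of the underside; z up. 60 to 110 g.
- conch: peach-coloured conch shell with pink lip, about 76 x 45 x 45 mm, lying on the table. Origin: under its middle. Not needed: stays where it is. All the loose things start on the table (z = 0) between the two trays, 105 mm or more apart centre to centre.
- candle_tin: round white candle tin with cork lid, 56 mm across, 40 mm tall. Origin: centre of the underside. Not needed: stays where it is. Other furnishings stand beyond x = 0.72 m or over 0.5 m to either side, out of the way.
- blue_tray: fixed flat blue board 270 x 120 mm, top 10 mm above the table, no rim. Origin: centre of the underside; x along its length, z up. Outlines (filled cream patches) on top, at y = 0: a key outline (long rectangle 48 x 100 mm, length along y) at x = -85 mm, a lighter outline (rectangle 64 x 74 mm, length along y) at x = 0, a stopper outline (circle 62 mm across) at x = +85 mm.
- yellow_tray: fixed flat yellow board 190 x 120 mm, top 10 mm above the table, no rim. Origin: centre of the underside; x along its length, z up. Outlines (filled cream patches) on top, at y = 0: a key outline (long rectangle 48 x 100 mm, length along y) at x = -45 mm, a stopper outline (circle 62 mm across) at x = +45 mm.

How it is judged:
At the end, for the whole second after the job is handed in: All five named things at rest on their trays, each origin within 12 mm (along and across the tray) of its outline's centre, height within 4 mm, tilt under 0.15 rad; keys and lighter within 0.35 rad of the outline's length; brass lighter, conch and tin within 20 mm of their starts (x of turquoise_key in the frame of blue_tray between -0.097 and -0.073 m and y of turquoise_key in the frame of blue_tray between -0.012 and 0.012 m and z of turquoise_key in the frame of blue_tray between 0.006 and 0.014 m and angle between each of turquoise_key, steel_lighter, amber_stopper, orange_key, green_stopper's own z axis and vertical below 0.15 rad and linear speed of each of turquoise_key, steel_lighter, amber_stopper, orange_key, green_stopper below 0.02 m/s and angle between the x axis of each of turquoise_key, steel_lighter and the y axis of blue_tray, either way round below 0.35 rad and x of steel_lighter in the frame of blue_tray between -0.012 and 0.012 m and y of steel_lighter in the frame of blue_tray between -0.012 and 0.012 m and z of steel_lighter in the frame of blue_tray between 0.006 and 0.014 m and x of amber_stopper in the frame of blue_tray between 0.073 and 0.097 m and y of amber_stopper in the frame of blue_tray between -0.012 and 0.012 m and z of amber_stopper in the frame of blue_tray between 0.006 and 0.014 m and x of orange_key in the frame of yellow_tray between -0.057 and -0.033 m and y of orange_key in the frame of yellow_tray between -0.012 and 0.012 m and z of orange_key in the frame of yellow_tray between 0.006 and 0.014 m and angle between the x axis of orange_key and the y axis of yellow_tray, either way round below 0.35 rad and x of green_stopper in the frame of yellow_tray between 0.033 and 0.057 m and y of green_stopper in the frame of yellow_tray between -0.012 and 0.012 m and z of green_stopper in the frame of yellow_tray between 0.006 and 0.014 m and distance of each of brass_lighter, conch, candle_tin from where it was at the start of the episode below 0.02 m); the robot touches nothing.
It fails at once if the brass lighter is moved more than 20 mm (distance of brass_lighter from where it was at the start of the episode above 0.02 m).
It fails at once if the conch is moved more than 20 mm (distance of conch from where it was at the start of the episode above 0.02 m).
It fails at once if the candle tin is moved more than 20 mm (distance of candle_tin from where it was at the start of the episode above 0.02 m).
It also fails if it takes over 120 s, if anything falls off the work surface, if the arm or the gripper's body presses on something with over 40 N, if the wrist force passes 120 N, or if a joint passes its speed limit or range.

## Working session

There is one attempt and no reset: what is moved stays moved. The work goes in short steps, Python scripts to look and compute and a tool call to move; the robot and the scene stay as the last step left them, time stands still between calls to the robot, and variables do not carry over. Pictures are saved under pics/ and viewed, on a budget of 14 in all, crops included, one or two more only if the job needs it, and the job is handed in when it is done.

Besides the shell and the picture viewer there is one more tool, called by a JSON object that holds its "op" and its "data", one argument or row to a line. step_arm: Moves the arm, as the interface text tells. Its arguments: {"type":"object","properties":{"commands":{"type":"array","items":{"type":"array","items":{"type":"number"}}},"gripper":{"type":"number"},"grip_force":{"type":"number"}},"required":["commands"]}

```bash
mkdir -p pics; ls
python3 - <<'E'
from bench import *
import cv2,numpy as np
for n in ("scene","side","wrist"):
    im=camera(n); cv2.imwrite(f"pics/{n}0.png",im[:,:,::-1]); c=get_calibration(n); print(n,c)
s=read_state();print(s)
E
```

```text
pics
scene {'fx': 399.2991653096032, 'fy': 399.2991653096032, 'cx': 277.1546535083585, 'cy': 208.75537171925077, 'R': array([[ 0.82516795,  0.56451074, -0.020627  ],
       [ 0.33500651, -0.51844031, -0.78675936],
       [-0.45482797,  0.64229843, -0.6169151 ]]), 't': array([-0.4708197 , -0.15100507,  1.23536165])}
side {'fx': 390.3051791413009, 'fy': 390.3051791413009, 'cx': 286.41610982033114, 'cy': 207.25212624181043, 'R': array([[-0.99439606, -0.10567968,  0.00287754],
       [-0.05765528,  0.51929233, -0.85264961],
       [ 0.08861346, -0.84803731, -0.52247523]]), 't': array([0.53804425, 0.08634928, 0.79999094])}
wrist {'fx': 290.68530144254703, 'fy': 290.68530144254703, 'cx': 278.2372408919574, 'cy': 209.5028369247946, 'R': array([[ 0.256894  ,  0.96643794, -0.00178397],
       [ 0.935     , -0.24806946,  0.25344928],
       [ 0.24450046, -0.06677761, -0.96734703]]), 't': array([-0.62362065, -0.03124525,  0.38918285])}
{'time': 0.15, 'joint_positions': array([-1.33260923,  0.33269566, -0.06468543,  1.46073163,  0.02161002,
        1.3498828 , -0.08853527]), 'joint_vel': array([-0.00043114, -0.0013097 , -0.00035888, -0.00350584,  0.00160275,
        0.00155735, -0.00068002]), 'joint_torque': array([ 5.77920969e-05, -6.23637342e+01,  2.45672796e-02, -3.90141857e+01,
       -6.12252555e-02,  3.73073097e-02,  7.95411370e-05]), 'ee_pos': array([0.16109389, 0.60361336, 0.24096405]), 'eef_rot': array([ 7.93054237e-01,  6.09150815e-01, -3.86982337e-04,  3.33671170e-04]), 'ft_force': array([-0.77308119,  0.19059388,  0.66596727]), 'torque': array([-0.00357256, -0.00029775, -0.01746743]), 'width': 0.08713978883876254}
```

View pics/scene0.png

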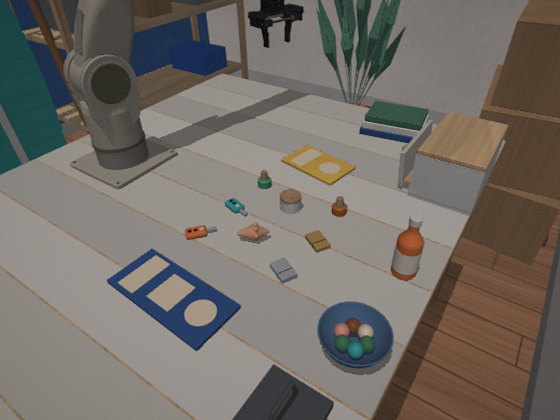

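View pics/side0.png

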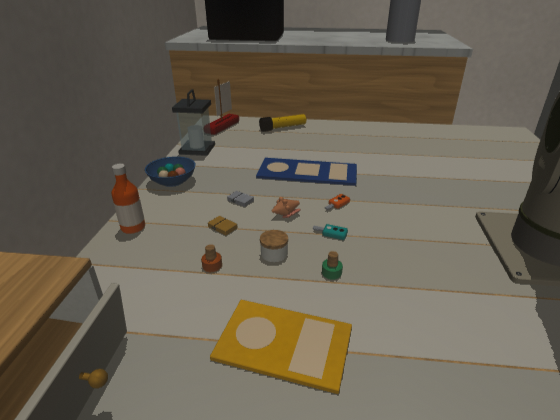

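Scene: blue tray (172,293), yellow tray (318,163), turquoise key (235,206), orange key (200,232), steel lighter (283,270), brass (317,241), green stopper (264,182), amber (340,208), conch (253,233), tin (290,201). The side view shows the same things.

```bash
cat > h.py <<'E'
from bench import *
import cv2,numpy as np
def ray(c,uv,z):
    uv=np.atleast_2d(np.array(uv,float)); d=np.c_[(uv[:,0]-c['cx'])/c['fx'],(uv[:,1]-c['cy'])/c['fy'],np.ones(len(uv))]@c['R']
    o=-c['R'].T@c['t']; return o+d*((z-o[2])/d[:,2])[:,None]
def proj(c,X):
    p=np.atleast_2d(X)@c['R'].T+c['t']; return np.c_[p[:,0]/p[:,2]*c['fx']+c['cx'],p[:,1]/p[:,2]*c['fy']+c['cy']]
HSV=dict(blue=((105,150,40),(120,255,255)),yellow=((19,170,120),(27,255,255)),turq=((82,120,60),(98,255,255)),orange=((3,190,120),(13,255,255)),green=((60,90,30),(82,255,255)))
def blob(im,col,at,r=60):
    """largest colour component near a pixel; im rgb"""
    m=cv2.inRange(cv2.cvtColor(im,cv2.COLOR_RGB2HSV),*HSV[col])
    k=np.zeros_like(m); cv2.circle(k,tuple(int(a) for a in at),r,255,-1); m&=k
    n=max(cv2.findContours(m,cv2.RETR_EXTERNAL,cv2.CHAIN_APPROX_NONE)[0],key=cv2.contourArea)
    return n[:,0,:].astype(float)
def rect(c,pts,z):
    w=ray(c,pts,z)[:,:2]*1000; (x,y),(a,b),t=cv2.minAreaRect(w.astype(np.float32))
    if a<b: a,b,t=b,a,t+90
    return np.round([x,y,a,b,(t+90)%180-90],1)  # mm, mm, long, short, long-axis deg
E
python3 - <<'E'
from h import *
P=dict(scene=dict(blue=(172,293),yellow=(318,163),turq=(235,206),orange=(197,232),green=(264,182)),
 side=dict(blue=(308,171),yellow=(284,342),turq=(335,231),orange=(341,200),green=(332,268)))
Z=dict(blue=.01,yellow=.01,turq=.012,orange=.012,green=.01)
Q=dict(scene=dict(steel=(283,269),brass=(317,240),amber=(340,210),conch=(253,233),tin=(290,203)),side=dict(steel=(240,198),brass=(223,225),amber=(212,262),conch=(286,208),tin=(274,248)))
for n in P:
    im=cv2.imread(f"pics/{n}0.png")[:,:,::-1].copy(); c=get_calibration(n)
    for k in P[n]: print(n,k,rect(c,blob(im,k,P[n][k],110 if k in("blue","yellow") else 18),Z[k]))
    for k in Q[n]: print(n,k,np.round(ray(c,Q[n][k],.013)[0]*1000))
E
```

```text
scene blue [ 516.9 -298.9  268.9  118.5   -3. ]
scene yellow [591.5 212.2   0.    0.    0. ]
scene turq [441.7  -6.9  54.6  33.5 -13.7]
scene orange [ 428.8 -163.5    0.     0.     0. ]
scene green [445.  119.1  49.7  33.6 -54.8]
scene steel [ 670. -123.   13.]
scene brass [685.  -6.  13.]
scene amber [678. 121.  13.]
scene conch [548. -67.  13.]
scene tin [558.  78.  13.]
side blue [ 587.7 -304.4  116.6  109.7   -3. ]
side yellow [514.5 293.1 189.1 119.5 -10.4]
side turq [ 4.38e+02  3.00e-01  4.83e+01  4.20e+01 -1.40e+01]
side orange [ 426.9 -137.    46.5   29.1   50.7]
side green [443.5 122.1  50.8  35.8  89.3]
side steel [ 667. -114.   13.]
side brass [679.   5.  13.]
side amber [670. 130.  13.]
side conch [551. -80.  13.]
side tin [558.  74.  13.]
```

{"op": "step_arm", "data": {
  "commands": [
    [-0.0334, 0.031, -0.004, 0, 0, 0],
    [-0.0334, 0.031, -0.004, 0, 0, 0],
    [-0.0334, 0.031, -0.004, 0, 0, 0],
    [-0.0334, 0.031, -0.004, 0, 0, 0],
    [-0.0334, 0.031, -0.004, 0, 0, 0],
    [-0.0334, 0.031, -0.004, 0, 0, 0],
    [-0.0334, 0.031, -0.004, 0, 0, 0],
    [-0.0334, 0.031, -0.004, 0, 0, 0],
    [-0.0334, 0.031, -0.004, 0, 0, 0],
    [-0.0334, 0.031, -0.004, 0, 0, 0],
    [-0.0334, 0.031, -0.004, 0, 0, 0],
    [-0.0334, 0.031, -0.004, 0, 0, 0]
  ]
}}

```text
time: 1.35
ee_pos: [0.4176, 0.1188, 0.2897]
eef_rot: [0.793, 0.609, 0.0, -0.0]
ft_force: [0.5, 0.6, -0.3]
width: 0.0871
```

{"op": "step_arm", "data": {
  "commands": [
    [-0.0334, 0.031, -0.004, 0, 0, 0],
    [-0.0334, 0.031, -0.004, 0, 0, 0],
    [-0.0334, 0.031, -0.004, 0, 0, 0],
    [0, 0, 0, 0, 0, -0.13],
    [0, 0, 0, 0, 0, -0.13],
    [0, 0, 0, 0, 0, 0],
    [0, 0, 0, 0, 0, 0]
  ]
}}

```text
time: 2.05
ee_pos: [0.4811, 0.0001, 0.3014]
eef_rot: [0.709, 0.706, -0.0, -0.0]
ft_force: [0.1, 0.4, 0.0]
width: 0.0871
```

Run:
```python
from h import *
s=read_state();print(s['ee_pos'],s['eef_rot'],s['joint_positions'])
im=camera("wrist"); cv2.imwrite("pics/w1.png",im[:,:,::-1]); c=get_calibration("wrist"); np.savez("w1.npz",**c)
```

```text
[4.81098135e-01 1.05374661e-04 3.01402893e-01] [ 7.08597166e-01  7.05613238e-01 -4.36779169e-05 -1.14278700e-04] [-0.72001063 -0.05179675  0.61033644  1.75917052  0.02987009  1.42515467
  1.45192958]
```

View pics/w1.png

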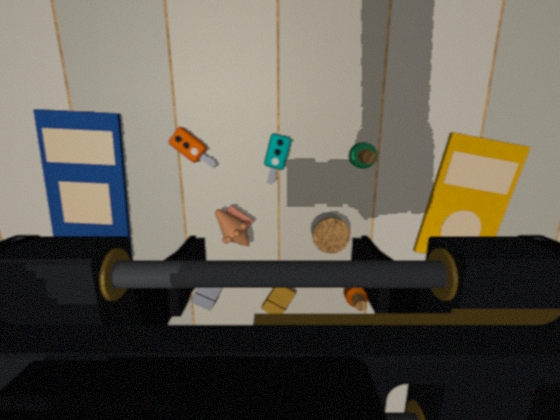

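Wrist view: orange key fob (188,144) with its blade toward (208,160); turquoise fob (278,150) with its blade toward (272,177); green stopper (363,155); conch (234,226); tin (331,235). The steel lighter (207,297), brass lighter (280,298) and amber stopper (356,298) are partly hidden by the gripper. Both key patches are visible.

Run:
```python
from h import *
im=cv2.imread("pics/w1.png")[:,:,::-1].copy(); c=dict(np.load("w1.npz"))
for k,at,z in (("orange",(188,144),.012),("turq",(278,150),.012),("green",(362,155),.01)):
    print(k,rect(c,blob(im,k,at,28),z))
print("blade tips", np.round(ray(c,[(215,164),(271,181)],.006)*1000))
h=cv2.cvtColor(im,cv2.COLOR_RGB2HSV)
m=cv2.inRange(h,(8,25,130),(30,125,255))
for k,at in (("bkey",(79,147)),("blight",(86,203)),("ykey",(480,171))):
    n,l=cv2.connectedComponents(m); q=np.argwhere(l==l[at[1],at[0]])[:,::-1].astype(np.float32)
    print(k,len(q),rect(c,q,.01))
def fr(o,t,x): t=np.radians(t); return np.round(np.array(o)+x*np.array([np.cos(t),np.sin(t)]),1)
print("pred b",[fr((516.9,-298.9),-3,x) for x in(-85,0,85)],"y",[fr((514.5,293.1),-10.4,x) for x in(-45,45)])
```

```text
orange [ 426.8 -132.6   46.8   29.4   50.9]
turq [437.4  -2.   47.6  29.3 -14.9]
green [443.1 123.   36.7  34.8  89.8]
blade tips [[456. -95.   6.]
 [482. -12.   6.]]
bkey 2252 [ 429.4 -291.8   99.6   47.4   86.9]
blight 1937 [ 514.1 -296.2   73.8   63.5   87.1]
ykey 2137 [469.7 301.1  99.8  47.7  79.7]
pred b [array([ 432. , -294.5]), array([ 516.9, -298.9]), array([ 601.8, -303.3])] y [array([470.2, 301.2]), array([558.8, 285. ])]
```

Sizes match and the tray outlines agree between views within about 3 mm. Starting with the turquoise key.

Add to h.py:
```python
def go(*targets):
    """shifts (tool axes, rotation done first) between successive (x,y,z mm,yaw deg of tool x), from measured pose"""
    s=read_state(); p=s['ee_pos']*1000; x,y,_,_=s['eef_rot']; yaw=2*np.degrees(np.arctan2(y,x))
    print('pos',np.round(p,1),'yaw',round(yaw,1),'q',np.round(s['joint_positions'],2),'w',round(s['width']*1000,1),'f',np.round(s['ft_force'],1))
    for t in targets:
        d=np.array(t[:3])-p; a=np.radians(t[3])
        print('rz %.3f  dx %.1f dy %.1f dz %.1f'%((np.radians((yaw-t[3]+180)%360-180)),d[0]*np.cos(a)+d[1]*np.sin(a),d[0]*np.sin(a)-d[1]*np.cos(a),-d[2]))
        p=np.array(t[:3],float); yaw=t[3]
```

```text
(no output)
```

{"op": "step_arm", "data": {
  "commands": [
    [0, 0, 0, 0, 0, 0.13],
    [0, 0, 0, 0, 0, 0.127],
    [-0.0067, -0.021, 0.04, 0, 0, 0],
    [-0.0066, -0.0206, 0.04, 0, 0, 0],
    [0, 0, 0.045, 0, 0, 0],
    [0, 0, 0.045, 0, 0, 0],
    [0, 0, 0.045, 0, 0, 0],
    [0, 0, 0.025, 0, 0, 0],
    [0, 0, 0.02, 0, 0, 0],
    [0, 0, 0.01, 0, 0, 0],
    [0, 0, 0.01, 0, 0, 0],
    [0, 0, 0, 0, 0, 0]
  ]
}}

```text
time: 3.3
ee_pos: [0.4374, -0.0022, 0.0211]
eef_rot: [0.792, 0.61, -0.0, -0.0]
ft_force: [-1.2, 0.4, 0.2]
width: 0.0868
```

Run:
```python
from h import *
go((437.5,-2,21,75.1),(437.5,-2,121,75.1),(431,-281,121,-3),(431,-281,31,-3))
```

```text
pos [437.4  -2.2  21.1] yaw 75.2 q [-0.66  0.22  0.61  2.18 -0.17  0.79  1.37] w 86.8 f [-1.2  0.4  0.2]
rz 0.002  dx 0.3 dy 0.1 dz 0.1
rz 0.000  dx 0.0 dy 0.0 dz -100.0
rz 1.363  dx 8.1 dy 279.0 dz -0.0
rz 0.000  dx 0.0 dy -0.0 dz 90.0
```

{"op": "step_arm", "data": {
  "commands": [
    [0, 0, 0, 0, 0, 0],
    [0, 0, 0, 0, 0, 0],
    [0, 0, 0, 0, 0, 0],
    [0, 0, 0, 0, 0, 0],
    [0, 0, 0, 0, 0, 0],
    [0, 0, 0, 0, 0, 0],
    [0, 0, -0.02, 0, 0, 0],
    [0, 0, -0.04, 0, 0, 0],
    [0, 0, -0.04, 0, 0, 0]
  ],
  "gripper": 0,
  "grip_force": 20
}}

```text
time: 4.2
ee_pos: [0.4369, -0.0028, 0.1224]
eef_rot: [0.792, 0.61, -0.001, 0.0]
ft_force: [1.2, 0.8, 0.5]
width: 0.0231
```

{"op": "step_arm", "data": {
  "commands": [
    [0, 0, 0, 0, 0, 0.1363],
    [0, 0, 0, 0, 0, 0.1363],
    [0, 0, 0, 0, 0, 0.1363],
    [0, 0, 0, 0, 0, 0.1363],
    [0, 0, 0, 0, 0, 0.1363],
    [0, 0, 0, 0, 0, 0.1363],
    [0, 0, 0, 0, 0, 0.1363],
    [0, 0, 0, 0, 0, 0.1363],
    [0, 0, 0, 0, 0, 0.1363],
    [0, 0, 0, 0, 0, 0.1363]
  ]
}}

```text
time: 5.2
ee_pos: [0.4375, -0.0024, 0.1215]
eef_rot: [1.0, -0.028, -0.0, -0.0]
ft_force: [-0.2, -0.2, 0.3]
width: 0.0007
```

{"op": "step_arm", "data": {
  "commands": [
    [0.001, 0.035, 0, 0, 0, 0],
    [0.001, 0.035, 0, 0, 0, 0],
    [0.001, 0.035, 0, 0, 0, 0],
    [0.001, 0.035, 0, 0, 0, 0],
    [0.001, 0.035, 0, 0, 0, 0],
    [0.001, 0.035, 0, 0, 0, 0],
    [0.001, 0.035, 0, 0, 0, 0],
    [0.001, 0.034, 0, 0, 0, 0],
    [0, 0, 0.03, 0, 0, 0],
    [0, 0, 0, 0, 0, 0]
  ]
}}

```text
time: 6.2
ee_pos: [0.4296, -0.2813, 0.089]
eef_rot: [1.0, -0.026, -0.002, -0.0]
ft_force: [-1.0, 0.2, 0.0]
width: 0.0003
```

Run:
```python
from h import *
go((431,-281,32,-3))
im=camera("wrist"); cv2.imwrite("pics/w2.png",im[:,:,::-1])
```

```text
pos [ 429.6 -281.3   89. ] yaw -3.0 q [-0.26  0.32  0.87  1.96 -0.29  1.    0.69] w 0.3 f [-1.   0.2  0. ]
rz 0.001  dx 1.3 dy -0.4 dz 57.0
```

View pics/w2.png

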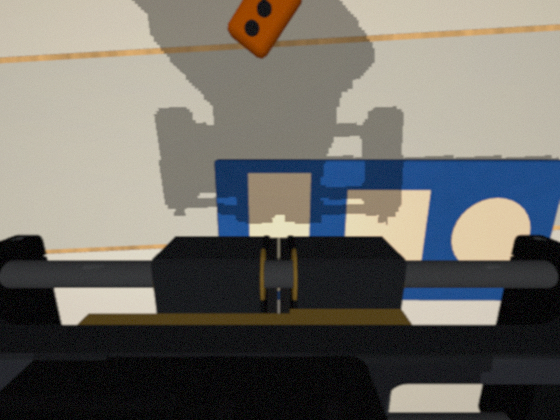

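The gripper is empty: the fingers were still closing when I lifted (they need about 1 s). The picture shows the blue tray with its patches at (280,205), (390,222) and (490,228), which I'll use to check the circle. Going back to the turquoise key with the gripper open and looking again.

{"op": "step_arm", "data": {
  "commands": [
    [0, 0, -0.04, 0, 0, 0],
    [0, 0, -0.04, 0, 0, 0],
    [0.0, -0.045, 0, 0, 0, 0],
    [0, -0.045, 0, 0, 0, 0],
    [0, -0.045, 0, 0, 0, 0],
    [0, -0.045, 0, 0, 0, 0],
    [0, -0.045, 0, 0, 0, 0],
    [0, -0.045, 0, 0, 0, 0],
    [0, 0, 0, 0, 0, -0.14],
    [0, 0, 0, 0, 0, -0.14],
    [0, 0, 0, 0, 0, -0.14],
    [0, 0, 0, 0, 0, -0.14]
  ],
  "gripper": 1
}}

```text
time: 7.45
ee_pos: [0.4453, -0.0112, 0.1727]
eef_rot: [0.967, 0.256, 0.001, -0.0]
ft_force: [0.6, 0.1, 0.2]
width: 0.0845
```

{"op": "step_arm", "data": {
  "commands": [
    [0, 0, 0, 0, 0, -0.14],
    [0, 0, 0, 0, 0, -0.14],
    [0, 0, 0, 0, 0, -0.14],
    [0, 0, 0, 0, 0, -0.14],
    [0, 0, 0, 0, 0, -0.14],
    [0, 0, 0, 0, 0, -0.1],
    [0, 0, 0, 0, 0, 0],
    [0, 0, 0, 0, 0, 0]
  ]
}}

```text
time: 8.25
ee_pos: [0.4453, -0.0114, 0.1722]
eef_rot: [0.794, 0.608, 0.001, 0.0]
ft_force: [-0.4, 0.4, 0.6]
width: 0.0867
```

Run:
```python
from h import *
go((437.5,-2,21,75.1))
im=camera("wrist"); cv2.imwrite("pics/w3.png",im[:,:,::-1]); c=get_calibration("wrist")
at=proj(c,np.array([[.4375,-.002,.012]]))[0]; print(at)
print(rect(c,blob(im,"turq",at,90),.012))
at=proj(c,np.array([[.427,-.1326,.012]]))[0]; print(at)
try: print(rect(c,blob(im,"orange",at,60),.012))
except Exception as e: print(e)
```

```text
pos [445.3 -11.4 172.2] yaw 74.9 q [-0.8  -0.06  0.72  2.03  0.04  1.15  1.21] w 86.7 f [-0.4  0.4  0.6]
rz -0.003  dx 7.0 dy -9.9 dz 151.2
[285.59413228 191.02638673]
[436.9  -1.8  47.3  29.  -15. ]
[165.97609545 212.64614405]
[ 426.9 -132.7   47.2   29.8   50.3]
```

View pics/w3.png

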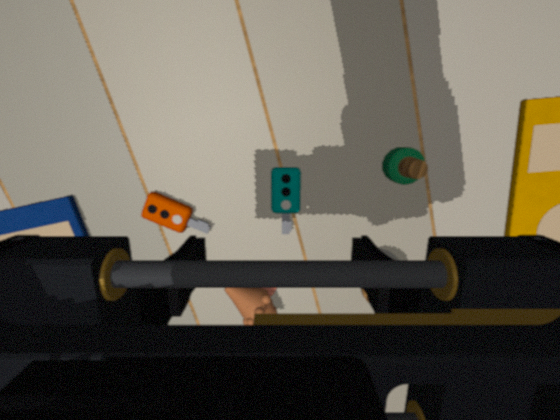

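Turquoise key at (286,190), unmoved, the orange key too. Grasping again with a full closing wait.

{"op": "step_arm", "data": {
  "commands": [
    [0.0035, -0.005, 0.04, 0, 0, 0],
    [0.0035, -0.005, 0.04, 0, 0, 0],
    [0, 0, 0.03, 0, 0, 0],
    [0, 0, 0.02, 0, 0, 0],
    [0, 0, 0.013, 0, 0, 0],
    [0, 0, 0.008, 0, 0, 0],
    [0, 0, 0, 0, 0, 0]
  ]
}}

```text
time: 9.0
ee_pos: [0.4371, -0.0025, 0.0202]
eef_rot: [0.794, 0.609, -0.0, -0.0]
ft_force: [-0.0, -0.4, -0.3]
width: 0.0872
```

{"op": "step_arm", "data": {
  "commands": [
    [0, 0, 0, 0, 0, 0],
    [0, 0, 0, 0, 0, 0],
    [0, 0, 0, 0, 0, 0],
    [0, 0, 0, 0, 0, 0],
    [0, 0, 0, 0, 0, 0],
    [0, 0, 0, 0, 0, 0],
    [0, 0, 0, 0, 0, 0],
    [0, 0, 0, 0, 0, 0],
    [0, 0, 0, 0, 0, 0],
    [0, 0, 0, 0, 0, 0],
    [0, 0, 0, 0, 0, 0],
    [0, 0, 0, 0, 0, 0]
  ],
  "gripper": 0,
  "grip_force": 20
}}

```text
time: 10.2
ee_pos: [0.4373, -0.0023, 0.0205]
eef_rot: [0.793, 0.609, 0.0, -0.0]
ft_force: [-0.9, 1.5, 0.8]
width: 0.0318
```

{"op": "step_arm", "data": {
  "commands": [
    [0, 0, -0.02, 0, 0, 0],
    [0, 0, -0.04, 0, 0, 0],
    [0, 0, -0.04, 0, 0, 0],
    [0, 0, 0, 0, 0, 0.14],
    [0, 0, 0, 0, 0, 0.14],
    [0, 0, 0, 0, 0, 0.14],
    [0, 0, 0, 0, 0, 0.14],
    [0, 0, 0, 0, 0, 0.14],
    [0, 0, 0, 0, 0, 0.14],
    [0, 0, 0, 0, 0, 0.14],
    [0, 0, 0, 0, 0, 0.14],
    [0, 0, 0, 0, 0, 0.14]
  ]
}}

```text
time: 11.4
ee_pos: [0.4371, -0.0025, 0.1204]
eef_rot: [1.0, 0.022, -0.0, -0.0]
ft_force: [0.2, 0.1, 0.1]
width: 0.0317
```

{"op": "step_arm", "data": {
  "commands": [
    [0, 0, 0, 0, 0, 0.1],
    [0.001, 0.035, 0, 0, 0, 0],
    [0.001, 0.035, 0, 0, 0, 0],
    [0.001, 0.035, 0, 0, 0, 0],
    [0.001, 0.035, 0, 0, 0, 0],
    [0.001, 0.035, 0, 0, 0, 0],
    [0.001, 0.035, 0, 0, 0, 0],
    [0.001, 0.035, 0, 0, 0, 0],
    [0.001, 0.034, 0, 0, 0, 0],
    [0, 0, 0.03, 0, 0, 0],
    [0, 0, 0, 0, 0, 0],
    [0, 0, 0, 0, 0, 0]
  ]
}}

```text
time: 12.6
ee_pos: [0.4309, -0.2811, 0.0904]
eef_rot: [1.0, -0.025, -0.001, -0.0]
ft_force: [1.3, 0.4, -1.0]
width: 0.0318
```

Run:
```python
from h import *
go((431,-281,31.5,-3))
```

```text
pos [ 430.9 -281.1   90.4] yaw -2.9 q [-0.32  0.34  0.94  1.96 -0.33  1.    0.72] w 31.8 f [ 1.3  0.4 -1. ]
rz 0.002  dx 0.1 dy -0.1 dz 58.9
```

{"op": "step_arm", "data": {
  "commands": [
    [0, 0, 0.025, 0, 0, 0],
    [0, 0, 0.02, 0, 0, 0],
    [0, 0, 0.01, 0, 0, 0],
    [0, 0, 0.004, 0, 0, 0],
    [0, 0, 0, 0, 0, 0],
    [0, 0, 0, 0, 0, 0]
  ]
}}

```text
time: 13.2
ee_pos: [0.432, -0.2816, 0.0325]
eef_rot: [1.0, -0.025, 0.001, 0.0]
ft_force: [-0.2, -0.4, -0.5]
width: 0.032
```

{"op": "step_arm", "data": {
  "commands": [
    [0, 0, 0, 0, 0, 0],
    [0, 0, 0, 0, 0, 0],
    [0, 0, 0, 0, 0, 0],
    [0, 0, 0, 0, 0, 0],
    [0, 0, 0, 0, 0, 0],
    [0, 0, -0.04, 0, 0, 0],
    [0, 0, -0.04, 0, 0, 0],
    [0, 0, -0.04, 0, 0, 0]
  ],
  "gripper": 1
}}

```text
time: 14.0
ee_pos: [0.4308, -0.2816, 0.1527]
eef_rot: [1.0, -0.025, -0.001, 0.0]
ft_force: [1.2, -0.1, -0.0]
width: 0.0847
```

Run:
```python
from h import *
go((427,-132.6,121,-39),(427,-132.6,20.5,-39),(427,-132.6,130,-39),(468,289,130,-10.3),(468,289,31,-10.3))
```

```text
pos [ 430.8 -281.6  152.7] yaw -2.9 q [-0.4   0.24  1.01  1.9  -0.22  1.12  0.65] w 84.7 f [ 1.2 -0.1 -0. ]
rz 0.630  dx -96.7 dy -113.4 dz 31.7
rz 0.000  dx 0.0 dy -0.0 dz 100.5
rz 0.000  dx 0.0 dy -0.0 dz -109.5
rz -0.501  dx -35.0 dy -422.1 dz -0.0
rz 0.000  dx 0.0 dy -0.0 dz 99.0
```

{"op": "step_arm", "data": {
  "commands": [
    [0, 0, 0, 0, 0, 0.126],
    [0, 0, 0, 0, 0, 0.126],
    [0, 0, 0, 0, 0, 0.126],
    [0, 0, 0, 0, 0, 0.126],
    [0, 0, 0, 0, 0, 0.126],
    [-0.0242, -0.0284, 0.008, 0, 0, 0],
    [-0.0242, -0.0284, 0.008, 0, 0, 0],
    [-0.0242, -0.0284, 0.008, 0, 0, 0],
    [-0.0242, -0.0284, 0.008, 0, 0, 0],
    [0, 0, 0.04, 0, 0, 0],
    [0, 0, 0, 0, 0, 0]
  ]
}}

```text
time: 15.1
ee_pos: [0.4255, -0.1294, 0.0783]
eef_rot: [0.944, -0.331, -0.003, 0.002]
ft_force: [-0.9, -0.5, 0.8]
width: 0.0868
```

{"op": "step_arm", "data": {
  "commands": [
    [0, 0, 0.03, 0, 0, 0],
    [0, 0, 0.02, 0, 0, 0],
    [0, 0, 0.01, 0, 0, 0],
    [0, 0, 0, 0, 0, 0]
  ]
}}

```text
time: 15.5
ee_pos: [0.4268, -0.1334, 0.0216]
eef_rot: [0.942, -0.334, -0.001, 0.001]
ft_force: [0.0, 0.0, 0.2]
width: 0.087
```

{"op": "step_arm", "data": {
  "commands": [
    [0, 0, 0, 0, 0, 0],
    [0, 0, 0, 0, 0, 0],
    [0, 0, 0, 0, 0, 0],
    [0, 0, 0, 0, 0, 0],
    [0, 0, 0, 0, 0, 0],
    [0, 0, 0, 0, 0, 0],
    [0, 0, 0, 0, 0, 0],
    [0, 0, 0, 0, 0, 0],
    [0, 0, 0, 0, 0, 0],
    [0, 0, 0, 0, 0, 0],
    [0, 0, 0, 0, 0, 0],
    [0, 0, 0, 0, 0, 0]
  ],
  "gripper": 0
}}

```text
time: 16.7
ee_pos: [0.4276, -0.1318, 0.0215]
eef_rot: [0.943, -0.333, -0.0, -0.0]
ft_force: [-0.4, 0.0, 0.4]
width: 0.0321
```

{"op": "step_arm", "data": {
  "commands": [
    [0, 0, -0.03, 0, 0, 0],
    [0, 0, -0.04, 0, 0, 0],
    [0, 0, -0.04, 0, 0, 0],
    [0, 0, 0, 0, 0, -0.125],
    [0, 0, 0, 0, 0, -0.125],
    [0, 0, 0, 0, 0, -0.125],
    [0, 0, 0, 0, 0, -0.126],
    [-0.0035, -0.042, 0, 0, 0, 0],
    [-0.0035, -0.042, 0, 0, 0, 0],
    [-0.0035, -0.042, 0, 0, 0, 0],
    [-0.0035, -0.042, 0, 0, 0, 0],
    [-0.0035, -0.042, 0, 0, 0, 0]
  ]
}}

```text
time: 17.9
ee_pos: [0.4473, 0.0808, 0.1264]
eef_rot: [0.996, -0.088, 0.0, -0.001]
ft_force: [0.5, 0.1, -0.3]
width: 0.0316
```

{"op": "step_arm", "data": {
  "commands": [
    [-0.0035, -0.042, 0, 0, 0, 0],
    [-0.0035, -0.042, 0, 0, 0, 0],
    [-0.0035, -0.042, 0, 0, 0, 0],
    [-0.0035, -0.042, 0, 0, 0, 0],
    [-0.0035, -0.042, 0, 0, 0, 0],
    [0, 0, 0.04, 0, 0, 0],
    [0, 0, 0, 0, 0, 0],
    [0, 0, 0, 0, 0, 0]
  ]
}}

```text
time: 18.7
ee_pos: [0.4672, 0.2874, 0.0866]
eef_rot: [0.996, -0.089, -0.0, 0.0]
ft_force: [0.6, -0.3, -0.2]
width: 0.0321
```

Run:
```python
from h import *
go((468,289,32,-10.3))
im=camera("wrist"); cv2.imwrite("pics/w4.png",im[:,:,::-1])
c=get_calibration("wrist"); p=proj(c,np.array([[.5588,.285,.01]])); print(p)
```

```text
pos [467.2 287.4  86.6] yaw -10.2 q [-1.34  0.41  0.85  1.87 -0.36  1.02 -0.52] w 32.1 f [ 0.6 -0.3 -0.2]
rz 0.001  dx 0.5 dy -1.8 dz 54.6
[[393.50909875 206.09007887]]
```

View pics/w4.png

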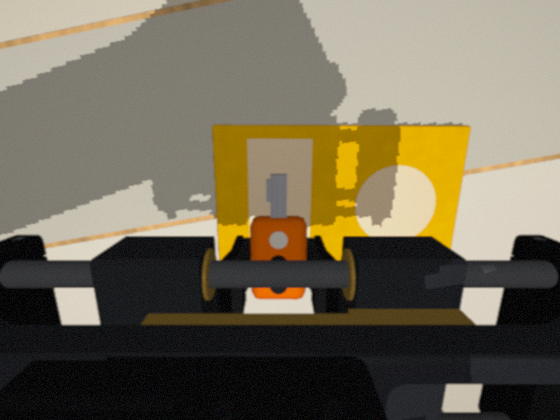

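The key at (278,255) points along the outline and is centred on it across; the circle at (397,203) is where predicted. Lowering, then the green stopper.

{"op": "step_arm", "data": {
  "commands": [
    [0, -0.0018, 0.025, 0, 0, 0],
    [0, 0, 0.018, 0, 0, 0],
    [0, 0, 0.008, 0, 0, 0],
    [0, 0, 0.003, 0, 0, 0],
    [0, 0, 0, 0, 0, 0],
    [0, 0, 0, 0, 0, 0]
  ]
}}

```text
time: 19.35
ee_pos: [0.4682, 0.2909, 0.0337]
eef_rot: [0.996, -0.089, 0.001, -0.001]
ft_force: [0.5, -0.5, -0.3]
width: 0.0318
```

{"op": "step_arm", "data": {
  "commands": [
    [0, 0, 0, 0, 0, 0],
    [0, 0, 0, 0, 0, 0],
    [0, 0, 0, 0, 0, 0],
    [0, 0, 0, 0, 0, 0],
    [0, 0, 0, 0, 0, 0],
    [0, 0, -0.04, 0, 0, 0],
    [0, 0, -0.04, 0, 0, 0],
    [0, 0, -0.04, 0, 0, 0]
  ],
  "gripper": 1
}}

```text
time: 20.15
ee_pos: [0.4674, 0.2901, 0.1539]
eef_rot: [0.996, -0.089, 0.0, -0.0]
ft_force: [1.3, 0.9, 0.1]
width: 0.0841
```

Run:
```python
from h import *
go((443.5,122.5,121,75),(443.5,122.5,21,75),(443.5,122.5,131,75),(559,285,131,75),(559,285,31,75))
```

```text
pos [467.4 290.1 153.9] yaw -10.2 q [-1.4   0.32  0.91  1.81 -0.28  1.14 -0.58] w 84.1 f [1.3 0.9 0.1]
rz -1.486  dx -168.1 dy 20.3 dz 32.9
rz 0.000  dx 0.0 dy 0.0 dz 100.0
rz 0.000  dx 0.0 dy 0.0 dz -110.0
rz 0.000  dx 186.9 dy 69.5 dz -0.0
rz 0.000  dx 0.0 dy 0.0 dz 100.0
```

{"op": "step_arm", "data": {
  "commands": [
    [0, 0, 0, 0, 0, -0.148],
    [0, 0, 0, 0, 0, -0.148],
    [0, 0, 0, 0, 0, -0.148],
    [0, 0, 0, 0, 0, -0.148],
    [0, 0, 0, 0, 0, -0.148],
    [0, 0, 0, 0, 0, -0.148],
    [0, 0, 0, 0, 0, -0.148],
    [0, 0, 0, 0, 0, -0.148],
    [0, 0, 0, 0, 0, -0.148],
    [0, 0, 0, 0, 0, -0.148],
    [-0.042, 0.005, 0, 0, 0, 0],
    [-0.042, 0.005, 0, 0, 0, 0]
  ]
}}

```text
time: 21.35
ee_pos: [0.4547, 0.2062, 0.1522]
eef_rot: [0.795, 0.607, 0.0, 0.0]
ft_force: [1.5, -1.3, 0.4]
width: 0.0872
```

{"op": "step_arm", "data": {
  "commands": [
    [-0.042, 0.005, 0, 0, 0, 0],
    [-0.042, 0.005, 0, 0, 0, 0],
    [0, 0, 0, 0, 0, 0],
    [0, 0, 0, 0, 0, 0]
  ]
}}

```text
time: 21.75
ee_pos: [0.4424, 0.1229, 0.1526]
eef_rot: [0.796, 0.606, 0.001, -0.001]
ft_force: [0.5, 0.6, -0.3]
width: 0.0868
```

Run:
```python
from h import *
im=camera("wrist"); cv2.imwrite("pics/w5.png",im[:,:,::-1]); c=get_calibration("wrist")
at=proj(c,np.array([[.4435,.1225,.01]]))[0]; print(at)
b=blob(im,"green",at,60); print(rect(c,b,.01),rect(c,b,.02))
go((443.5,122.5,21,75))
```

```text
[277.61349084 205.38080716]
[443.3 124.   38.4  36.4 -15.3] [440.9 124.6  37.1  35.2 -15.3]
pos [442.5 123.9 152.6] yaw 74.7 q [-1.1   0.02  0.75  2.03 -0.02  1.1   0.96] w 86.9 f [ 0.3  0.7 -0.5]
rz -0.006  dx -1.1 dy 1.3 dz 131.6
```

Stopper at (443,124), right below the tool. Descend and grip.

{"op": "step_arm", "data": {
  "commands": [
    [0, 0, 0.04, 0, 0, 0],
    [0, 0, 0.04, 0, 0, 0],
    [0, 0, 0.025, 0, 0, 0],
    [0, 0, 0.015, 0, 0, 0],
    [0, 0, 0.01, 0, 0, 0],
    [0, 0, 0, 0, 0, 0]
  ]
}}

```text
time: 22.4
ee_pos: [0.4419, 0.1239, 0.0213]
eef_rot: [0.795, 0.607, -0.001, -0.0]
ft_force: [0.2, 0.9, 0.4]
width: 0.0868
```

{"op": "step_arm", "data": {
  "commands": [
    [0, 0, 0, 0, 0, 0],
    [0, 0, 0, 0, 0, 0],
    [0, 0, 0, 0, 0, 0],
    [0, 0, 0, 0, 0, 0],
    [0, 0, 0, 0, 0, 0],
    [0, 0, 0, 0, 0, 0],
    [0, 0, 0, 0, 0, 0],
    [0, 0, 0, 0, 0, 0],
    [0, 0, 0, 0, 0, 0],
    [0, 0, 0, 0, 0, 0],
    [0, 0, 0, 0, 0, 0]
  ],
  "gripper": 0
}}

```text
time: 23.5
ee_pos: [0.4424, 0.1234, 0.0224]
eef_rot: [0.795, 0.606, 0.001, -0.0]
ft_force: [-0.2, 0.5, 1.8]
width: 0.0371
```

Run:
```python
from h import *
go((443.5,122.5,131,75),(559,285,131,75),(559,285,31,75))
```

```text
pos [442.4 123.4  22.4] yaw 74.7 q [-1.02  0.28  0.72  2.13 -0.26  0.81  1.16] w 37.1 f [-0.2  0.5  1.8]
rz -0.006  dx -0.6 dy 1.3 dz -108.6
rz 0.000  dx 186.9 dy 69.5 dz -0.0
rz 0.000  dx 0.0 dy 0.0 dz 100.0
```

{"op": "step_arm", "data": {
  "commands": [
    [0, 0, -0.02, 0, 0, 0],
    [0, 0, -0.045, 0, 0, 0],
    [0, 0, -0.045, 0, 0, 0],
    [0.0373, 0.0142, 0, 0, 0, 0],
    [0.0373, 0.0142, 0, 0, 0, 0],
    [0.0373, 0.0142, 0, 0, 0, 0],
    [0.0373, 0.0142, 0, 0, 0, 0],
    [0.0373, 0.0142, 0, 0, 0, 0],
    [0, 0, 0.04, 0, 0, 0],
    [0, 0, 0, 0, 0, 0],
    [0, 0, 0, 0, 0, 0]
  ]
}}

```text
time: 24.6
ee_pos: [0.5597, 0.2832, 0.0923]
eef_rot: [0.795, 0.606, -0.001, -0.0]
ft_force: [0.4, 0.4, -1.2]
width: 0.0368
```

Run:
```python
from h import *
go((559,285,32,75))
```

```text
pos [559.7 283.2  92.3] yaw 74.6 q [-1.05  0.53  0.68  1.65 -0.37  1.09  1.03] w 36.8 f [ 0.4  0.4 -1.2]
rz -0.007  dx 1.6 dy -1.1 dz 60.3
```

{"op": "step_arm", "data": {
  "commands": [
    [0.0015, -0.001, 0.025, 0, 0, 0],
    [0, 0, 0.02, 0, 0, 0],
    [0, 0, 0.01, 0, 0, 0],
    [0, 0, 0.004, 0, 0, 0],
    [0, 0, 0, 0, 0, 0],
    [0, 0, 0, 0, 0, 0]
  ]
}}

```text
time: 25.2
ee_pos: [0.5603, 0.2863, 0.035]
eef_rot: [0.795, 0.606, 0.001, -0.0]
ft_force: [-0.1, -0.5, 0.0]
width: 0.0371
```

{"op": "step_arm", "data": {
  "commands": [
    [0, 0, 0, 0, 0, 0],
    [0, 0, 0, 0, 0, 0],
    [0, 0, 0, 0, 0, 0],
    [0, 0, 0, 0, 0, 0],
    [0, 0, 0, 0, 0, 0],
    [0, 0, 0, 0, 0, 0],
    [0, 0, -0.03, 0, 0, 0],
    [0, 0, -0.045, 0, 0, 0],
    [0, 0, -0.045, 0, 0, 0],
    [0, 0, -0.045, 0, 0, 0],
    [0, 0, 0, 0, 0, 0]
  ],
  "gripper": 1
}}

```text
time: 26.3
ee_pos: [0.5624, 0.2866, 0.2052]
eef_rot: [0.795, 0.606, 0.005, -0.0]
ft_force: [0.6, 1.1, -0.8]
width: 0.0873
```

Run:
```python
from h import *
go((600,20,200,90))
```

```text
pos [562.4 286.6 205.2] yaw 74.6 q [-1.09  0.43  0.73  1.54 -0.3   1.28  0.98] w 87.3 f [ 0.6  1.1 -0.8]
rz -0.268  dx -266.6 dy 37.6 dz 5.2
```

{"op": "step_arm", "data": {
  "commands": [
    [0, 0, 0, 0, 0, -0.134],
    [0, 0, 0, 0, 0, -0.134],
    [-0.0445, 0.0195, -0.003, 0, 0, 0],
    [-0.0445, 0.0195, -0.003, 0, 0, 0],
    [-0.0445, 0.0195, -0.003, 0, 0, 0],
    [-0.0445, 0.0195, -0.003, 0, 0, 0],
    [-0.0445, 0.0195, -0.003, 0, 0, 0],
    [-0.0445, 0.0195, -0.003, 0, 0, 0],
    [0, 0, 0, 0, 0, 0],
    [0, 0, 0, 0, 0, 0],
    [0, 0, 0, 0, 0, 0]
  ]
}}

```text
time: 27.4
ee_pos: [0.6765, 0.0204, 0.2157]
eef_rot: [0.707, 0.708, 0.001, -0.001]
ft_force: [-0.4, 0.3, 0.6]
width: 0.0868
```

Run:
```python
from h import *
go()
im=camera("wrist"); cv2.imwrite("pics/w6.png",im[:,:,::-1]); c=get_calibration("wrist"); np.savez("w6.npz",**c)
```

```text
pos [676.5  20.4 215.7] yaw 90.1 q [-0.59  0.54  0.73  1.38 -0.36  1.36  1.72] w 86.8 f [-0.4  0.3  0.6]
```

View pics/w6.png

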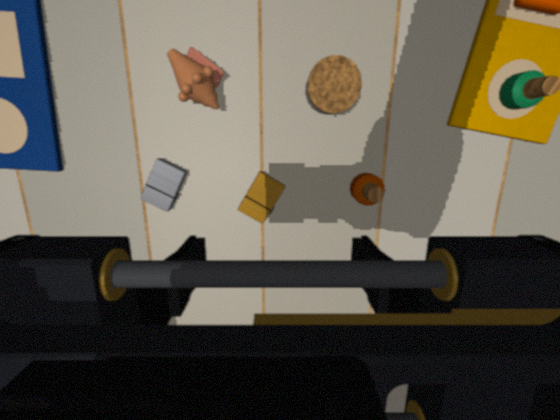

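Steel lighter (164,184), brass (262,196), amber stopper (367,188); the green stopper stands in the yellow circle at (521,89). Measuring the lighter and amber stopper.

Run:
```python
from h import *
im=cv2.imread("pics/w6.png")[:,:,::-1].copy(); c=dict(np.load("w6.npz"))
HSV.update(amber=((3,160,40),(14,255,255)))
b=blob(im,"amber",(367,188),30); print("amber",rect(c,b,.01),rect(c,b,.02))
d=im.astype(int); m=((d[:,:,2]-d[:,:,0])>-2).astype(np.uint8)*255
k=np.zeros_like(m); cv2.circle(k,(164,184),42,255,-1); m&=k
n=max(cv2.findContours(m,cv2.RETR_EXTERNAL,cv2.CHAIN_APPROX_NONE)[0],key=cv2.contourArea)[:,0]
print("steel",rect(c,n,.013),rect(c,n,.010), im[184,150],im[184,120])
b=blob(im,"green",(521,89),40); print("green",rect(c,b,.02))
n=blob(im,"blue",(30,80),120); print(np.round(ray(c,[(61,168)],.01)*1000),"pred corner",(516.9+135*.9986-60*.052, -298.9-135*.0523+60*.9986))
```

```text
amber [671.3 127.1  38.5  36.   60.7] [669.5 124.   37.4  35.   60.7]
steel [ 667.4 -117.3   55.8   37.5  -26.8] [ 667.9 -118.5   56.3   37.8  -26.8] [132 132 134] [166 159 148]
green [560.5 283.9  44.9  36.2 -82.3]
[[ 648. -239.   10.]] pred corner (648.591, -246.04449999999997)
```

Run:
```python
from h import *
go((667.6,-118,121,63.2),(667.6,-118,21,63.2),(667.6,-118,151,63.2),(515.5,-297.5,151,-3))
```

```text
pos [676.4  20.9 215.9] yaw 90.1 q [-0.59  0.54  0.73  1.38 -0.36  1.36  1.72] w 86.8 f [1.2 0.3 0. ]
rz 0.470  dx -128.0 dy 54.8 dz 94.9
rz 0.000  dx 0.0 dy 0.0 dz 100.0
rz 0.000  dx 0.0 dy 0.0 dz -130.0
rz 1.155  dx -142.5 dy 187.2 dz -0.0
```

{"op": "step_arm", "data": {
  "commands": [
    [0, 0, 0, 0, 0, 0.1175],
    [0, 0, 0, 0, 0, 0.1175],
    [0, 0, 0, 0, 0, 0.1175],
    [0, 0, 0, 0, 0, 0.1175],
    [-0.032, 0.0137, 0.01, 0, 0, 0],
    [-0.032, 0.0137, 0.01, 0, 0, 0],
    [-0.032, 0.0137, 0.01, 0, 0, 0],
    [-0.032, 0.0137, 0.01, 0, 0, 0],
    [0, 0, 0.04, 0, 0, 0],
    [0, 0, 0.03, 0, 0, 0],
    [0, 0, 0, 0, 0, 0],
    [0, 0, 0, 0, 0, 0]
  ]
}}

```text
time: 28.65
ee_pos: [0.6679, -0.1184, 0.1067]
eef_rot: [0.852, 0.524, 0.0, -0.001]
ft_force: [-0.5, 0.2, 0.7]
width: 0.0869
```

Run:
```python
from h import *
go((667.6,-118,21,63.2))
```

```text
pos [ 667.9 -118.4  106.7] yaw 63.2 q [-0.43  0.66  0.79  1.49 -0.49  1.19  1.54] w 86.9 f [-0.5  0.2  0.7]
rz -0.000  dx 0.3 dy -0.4 dz 85.7
```

{"op": "step_arm", "data": {
  "commands": [
    [0, 0, 0.035, 0, 0, 0],
    [0, 0, 0.025, 0, 0, 0],
    [0, 0, 0.015, 0, 0, 0],
    [0, 0, 0.011, 0, 0, 0],
    [0, 0, 0, 0, 0, 0]
  ]
}}

```text
time: 29.15
ee_pos: [0.6684, -0.1195, 0.0207]
eef_rot: [0.852, 0.523, 0.001, -0.0]
ft_force: [1.1, 0.2, 0.0]
width: 0.0869
```

{"op": "step_arm", "data": {
  "commands": [
    [0, 0, 0, 0, 0, 0],
    [0, 0, 0, 0, 0, 0],
    [0, 0, 0, 0, 0, 0],
    [0, 0, 0, 0, 0, 0],
    [0, 0, 0, 0, 0, 0],
    [0, 0, 0, 0, 0, 0],
    [0, 0, 0, 0, 0, 0],
    [0, 0, 0, 0, 0, 0],
    [0, 0, 0, 0, 0, 0],
    [0, 0, 0, 0, 0, 0],
    [0, 0, 0, 0, 0, 0]
  ],
  "gripper": 0
}}

```text
time: 30.25
ee_pos: [0.6676, -0.1197, 0.0201]
eef_rot: [0.852, 0.523, 0.001, -0.0]
ft_force: [0.4, 0.8, 0.6]
width: 0.0368
```

{"op": "step_arm", "data": {
  "commands": [
    [0, 0, -0.03, 0, 0, 0],
    [0, 0, -0.05, 0, 0, 0],
    [0, 0, -0.05, 0, 0, 0],
    [0, 0, 0, 0, 0, 0.1285],
    [0, 0, 0, 0, 0, 0.1285],
    [0, 0, 0, 0, 0, 0.1285],
    [0, 0, 0, 0, 0, 0.1285],
    [0, 0, 0, 0, 0, 0.1285],
    [0, 0, 0, 0, 0, 0.1285],
    [0, 0, 0, 0, 0, 0.1285],
    [0, 0, 0, 0, 0, 0.1285],
    [0, 0, 0, 0, 0, 0.1285]
  ]
}}

```text
time: 31.45
ee_pos: [0.6676, -0.1198, 0.1501]
eef_rot: [1.0, -0.03, 0.0, -0.001]
ft_force: [0.2, 0.1, -0.6]
width: 0.0369
```

{"op": "step_arm", "data": {
  "commands": [
    [-0.0237, 0.0312, 0, 0, 0, 0],
    [-0.0237, 0.0312, 0, 0, 0, 0],
    [-0.0237, 0.0312, 0, 0, 0, 0],
    [-0.0237, 0.0312, 0, 0, 0, 0],
    [-0.0237, 0.0312, 0, 0, 0, 0],
    [-0.0237, 0.0312, 0, 0, 0, 0],
    [0, 0, 0, 0, 0, 0],
    [0, 0, 0, 0, 0, 0]
  ]
}}

```text
time: 32.25
ee_pos: [0.5148, -0.2995, 0.15]
eef_rot: [1.0, -0.029, 0.0, -0.001]
ft_force: [0.5, 0.8, -1.2]
width: 0.0365
```

Run:
```python
from h import *
go((515.5,-297.5,32,-3))
im=camera("wrist"); cv2.imwrite("pics/w7.png",im[:,:,::-1]); c=get_calibration("wrist"); np.savez("w7.npz",**c)
```

```text
pos [ 514.8 -299.5  150. ] yaw -3.3 q [-0.39  0.57  1.14  1.7  -0.55  1.23  0.82] w 36.5 f [ 0.5  0.8 -1.2]
rz -0.005  dx 0.6 dy -2.1 dz 118.0
```

View pics/w7.png

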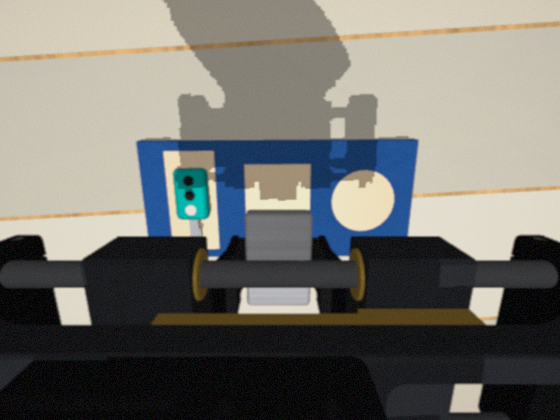

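The turquoise key is in its outline (192,205) and the lighter (279,255) is lined up. The circle is at (362,200). Checking these numbers.

Run:
```python
from h import *
im=cv2.imread("pics/w7.png")[:,:,::-1].copy(); c=dict(np.load("w7.npz"))
h=cv2.cvtColor(im,cv2.COLOR_RGB2HSV)
m=cv2.inRange(h,(8,20,90),(35,140,255)); n,l=cv2.connectedComponents(m)
q=np.argwhere(l==l[200,362])[:,::-1].astype(np.float32); r=ray(c,q,.01)*1000
print("circle",len(q),r.mean(0),np.ptp(r,0))
b=blob(im,"turq",(192,195),40); print("turq",rect(c,b,.022))
b=blob(im,"blue",(278,190),170); print("top corners",np.round(ray(c,[(138,141),(418,140)],.01)*1000), "patch x edges row 200",np.round(ray(c,[(163,152),(214,152),(244,164),(311,164)],.01)*1000))
print("blade tip",proj(c,np.array([[.428,-.33,.016]])))
```

```text
circle 2913 [ 599.57466338 -298.83876539   10.        ] [60.75632077 61.22100366  0.        ]
turq [ 434.2 -281.2   47.5   30.6   87.4]
top corners [[ 387. -230.   10.]
 [ 651. -243.   10.]] patch x edges row 200 [[ 409. -241.   10.]
 [ 457. -244.   10.]
 [ 485. -257.   10.]
 [ 549. -260.   10.]]
blade tip [[193.26540143 240.49664974]]
```

{"op": "step_arm", "data": {
  "commands": [
    [0, -0.004, 0.045, 0, 0, 0],
    [0, 0, 0.04, 0, 0, 0],
    [0, 0, 0.02, 0, 0, 0],
    [0, 0, 0.01, 0, 0, 0],
    [0, 0, 0.004, 0, 0, 0],
    [0, 0, 0, 0, 0, 0],
    [0, 0, 0, 0, 0, 0]
  ]
}}

```text
time: 33.0
ee_pos: [0.5163, -0.295, 0.032]
eef_rot: [1.0, -0.028, 0.001, -0.0]
ft_force: [0.4, -0.1, -0.9]
width: 0.0368
```

{"op": "step_arm", "data": {
  "commands": [
    [0, 0, 0, 0, 0, 0],
    [0, 0, 0, 0, 0, 0],
    [0, 0, 0, 0, 0, 0],
    [0, 0, 0, 0, 0, 0],
    [0, 0, 0, 0, 0, 0],
    [0, 0, -0.03, 0, 0, 0],
    [0, 0, -0.045, 0, 0, 0],
    [0, 0, -0.045, 0, 0, 0],
    [0, 0, 0, 0, 0, 0]
  ],
  "gripper": 1
}}

```text
time: 33.9
ee_pos: [0.5173, -0.297, 0.1564]
eef_rot: [1.0, -0.028, 0.004, 0.001]
ft_force: [-1.0, -0.3, -0.1]
width: 0.0862
```

Run:
```python
from h import *
go((671,125,151,70),(671,125,21,70),(671,125,151,70),(599.7,-299.5,151,70))
```

```text
pos [ 517.3 -297.   156.4] yaw -3.2 q [-0.4   0.56  1.15  1.7  -0.55  1.23  0.82] w 86.2 f [-1.  -0.3 -0.1]
rz -1.278  dx 449.2 dy 0.1 dz 5.4
rz 0.000  dx 0.0 dy 0.0 dz 130.0
rz 0.000  dx 0.0 dy 0.0 dz -130.0
rz 0.000  dx -423.3 dy 78.2 dz -0.0
```

{"op": "step_arm", "data": {
  "commands": [
    [0, 0, 0, 0, 0, -0.142],
    [0, 0, 0, 0, 0, -0.142],
    [0, 0, 0, 0, 0, -0.142],
    [0, 0, 0, 0, 0, -0.142],
    [0, 0, 0, 0, 0, -0.142],
    [0, 0, 0, 0, 0, -0.142],
    [0, 0, 0, 0, 0, -0.142],
    [0, 0, 0, 0, 0, -0.142],
    [0, 0, 0, 0, 0, -0.142],
    [0.045, 0, 0, 0, 0, 0],
    [0.045, 0, 0, 0, 0, 0],
    [0.045, 0, 0, 0, 0, 0]
  ]
}}

```text
time: 35.1
ee_pos: [0.5617, -0.1668, 0.1509]
eef_rot: [0.819, 0.573, 0.001, -0.001]
ft_force: [1.4, -0.2, 0.6]
width: 0.0872
```

{"op": "step_arm", "data": {
  "commands": [
    [0.045, 0, 0, 0, 0, 0],
    [0.045, 0, 0, 0, 0, 0],
    [0.045, 0, 0, 0, 0, 0],
    [0.045, 0, 0, 0, 0, 0],
    [0.045, 0, 0, 0, 0, 0],
    [0.045, 0, 0, 0, 0, 0],
    [0.045, 0, 0, 0, 0, 0],
    [0, 0, 0, 0, 0, 0],
    [0, 0, 0, 0, 0, 0],
    [0, 0, 0, 0, 0, 0]
  ]
}}

```text
time: 36.1
ee_pos: [0.6689, 0.1265, 0.1513]
eef_rot: [0.819, 0.573, 0.0, -0.0]
ft_force: [-0.9, -1.1, -0.1]
width: 0.087
```

Run:
```python
from h import *
im=camera("wrist"); cv2.imwrite("pics/w8.png",im[:,:,::-1]); c=get_calibration("wrist")
HSV.update(amber=((3,160,40),(14,255,255)))
at=proj(c,np.array([[.671,.125,.01]]))[0]; print(at)
b=blob(im,"amber",at,50); print(rect(c,b,.01),rect(c,b,.02))
go((671,125,21,70))
```

```text
[278.50758606 206.58452019]
[672.1 127.3  38.4  36.4 -20. ] [669.7 128.1  37.1  35.1 -20. ]
pos [668.9 126.2 151.5] yaw 69.9 q [-0.75  0.6   0.72  1.44 -0.4   1.25  1.24] w 87.1 f [-0.4 -0.8 -0.3]
rz -0.001  dx -0.4 dy 2.4 dz 130.5
```

Amber stopper at (671.5,127). Shift 2 mm, descend, grip.

{"op": "step_arm", "data": {
  "commands": [
    [0, 0.002, 0.04, 0, 0, 0],
    [0, 0, 0.04, 0, 0, 0],
    [0, 0, 0.025, 0, 0, 0],
    [0, 0, 0.015, 0, 0, 0],
    [0, 0, 0.01, 0, 0, 0],
    [0, 0, 0, 0, 0, 0]
  ]
}}

```text
time: 36.75
ee_pos: [0.6708, 0.1269, 0.0211]
eef_rot: [0.819, 0.574, 0.0, -0.0]
ft_force: [0.2, 0.7, 0.0]
width: 0.087
```

{"op": "step_arm", "data": {
  "commands": [
    [0, 0, 0, 0, 0, 0],
    [0, 0, 0, 0, 0, 0],
    [0, 0, 0, 0, 0, 0],
    [0, 0, 0, 0, 0, 0],
    [0, 0, 0, 0, 0, 0],
    [0, 0, 0, 0, 0, 0],
    [0, 0, 0, 0, 0, 0],
    [0, 0, 0, 0, 0, 0],
    [0, 0, 0, 0, 0, 0],
    [0, 0, 0, 0, 0, 0],
    [0, 0, 0, 0, 0, 0]
  ],
  "gripper": 0
}}

```text
time: 37.85
ee_pos: [0.671, 0.1276, 0.0215]
eef_rot: [0.819, 0.574, 0.001, -0.0]
ft_force: [-0.8, 0.4, 0.8]
width: 0.0369
```

{"op": "step_arm", "data": {
  "commands": [
    [0, 0, -0.03, 0, 0, 0],
    [0, 0, -0.05, 0, 0, 0],
    [0, 0, -0.05, 0, 0, 0],
    [-0.0423, 0.0076, 0, 0, 0, 0],
    [-0.0423, 0.0076, 0, 0, 0, 0],
    [-0.0423, 0.0076, 0, 0, 0, 0],
    [-0.0423, 0.0076, 0, 0, 0, 0],
    [-0.0423, 0.0076, 0, 0, 0, 0],
    [-0.0423, 0.0076, 0, 0, 0, 0],
    [-0.0423, 0.0076, 0, 0, 0, 0],
    [-0.0423, 0.0076, 0, 0, 0, 0],
    [-0.0423, 0.0076, 0, 0, 0, 0]
  ]
}}

```text
time: 39.05
ee_pos: [0.6047, -0.2554, 0.1509]
eef_rot: [0.819, 0.574, 0.001, -0.001]
ft_force: [1.4, -0.9, -1.5]
width: 0.0369
```

{"op": "step_arm", "data": {
  "commands": [
    [-0.0423, 0.0076, 0, 0, 0, 0],
    [0, 0, 0, 0, 0, 0],
    [0, 0, 0, 0, 0, 0]
  ]
}}

```text
time: 39.35
ee_pos: [0.5971, -0.2978, 0.1506]
eef_rot: [0.82, 0.573, 0.0, -0.0]
ft_force: [0.4, 0.7, -1.2]
width: 0.0367
```

Run:
```python
from h import *
go((599.7,-299.5,32,70))
```

```text
pos [ 597.1 -297.8  150.6] yaw 69.9 q [-0.15  0.59  0.79  1.48 -0.43  1.25  1.91] w 36.7 f [ 0.4  0.7 -1.2]
rz -0.002  dx -0.7 dy 3.0 dz 118.6
```

{"op": "step_arm", "data": {
  "commands": [
    [0, 0.003, 0.045, 0, 0, 0],
    [0, 0, 0.04, 0, 0, 0],
    [0, 0, 0.02, 0, 0, 0],
    [0, 0, 0.01, 0, 0, 0],
    [0, 0, 0.004, 0, 0, 0],
    [0, 0, 0, 0, 0, 0],
    [0, 0, 0, 0, 0, 0]
  ]
}}

```text
time: 40.05
ee_pos: [0.6018, -0.2972, 0.0332]
eef_rot: [0.819, 0.574, 0.001, 0.0]
ft_force: [-0.7, 0.1, 0.2]
width: 0.0373
```

{"op": "step_arm", "data": {
  "commands": [
    [0, 0, 0, 0, 0, 0],
    [0, 0, 0, 0, 0, 0],
    [0, 0, 0, 0, 0, 0],
    [0, 0, 0, 0, 0, 0],
    [0, 0, 0, 0, 0, 0],
    [0, 0, 0, 0, 0, 0],
    [0, 0, -0.03, 0, 0, 0],
    [0, 0, -0.045, 0, 0, 0],
    [0, 0, -0.045, 0, 0, 0],
    [0, 0, -0.045, 0, 0, 0],
    [0, 0, -0.045, 0, 0, 0],
    [0, 0, 0, 0, 0, 0]
  ],
  "gripper": 1
}}

```text
time: 41.25
ee_pos: [0.6025, -0.2992, 0.2488]
eef_rot: [0.819, 0.574, 0.003, 0.004]
ft_force: [0.1, -1.0, -0.4]
width: 0.0872
```

{"op": "step_arm", "data": {
  "commands": [
    [0.04, 0, -0.01, 0, 0, 0],
    [0.04, 0, -0.01, 0, 0, 0],
    [0.04, 0, -0.01, 0, 0, 0],
    [0.04, 0, -0.01, 0, 0, 0],
    [0.04, 0, 0, 0, 0, 0],
    [0.04, 0, 0, 0, 0, 0],
    [0, 0, 0, 0, 0, 0],
    [0, 0, 0, 0, 0, 0]
  ]
}}

```text
time: 42.05
ee_pos: [0.6828, -0.0706, 0.2814]
eef_rot: [0.818, 0.575, 0.0, -0.001]
ft_force: [-0.5, -1.2, -0.3]
width: 0.0867
```

Run:
```python
from h import *
go()
ims=[]
for n in("scene","side"):
    im=camera(n); cv2.imwrite(f"pics/{n}9.png",im[:,:,::-1]); ims.append(im[:,:,::-1])
    c=get_calibration(n); print(n,"turq blue circle targets",np.round(proj(c,np.array([[.6,-.299,.01]]))))
a=cv2.resize(ims[0][130:350,90:370],None,fx=2,fy=2,interpolation=cv2.INTER_CUBIC)
cv2.imwrite("pics/crop_scene9.png",a)
cv2.imwrite("pics/crop_side9.png",cv2.resize(ims[1][150:390,190:390],None,fx=2.5,fy=2.5,interpolation=cv2.INTER_CUBIC))
```

```text
pos [682.8 -70.6 281.4] yaw 70.2 q [-0.46  0.55  0.79  1.24 -0.38  1.5   1.5 ] w 86.7 f [-0.5 -1.2 -0.3]
scene turq blue circle targets [[202. 312.]]
side turq blue circle targets [[277. 168.]]
```

View pics/crop_scene9.png

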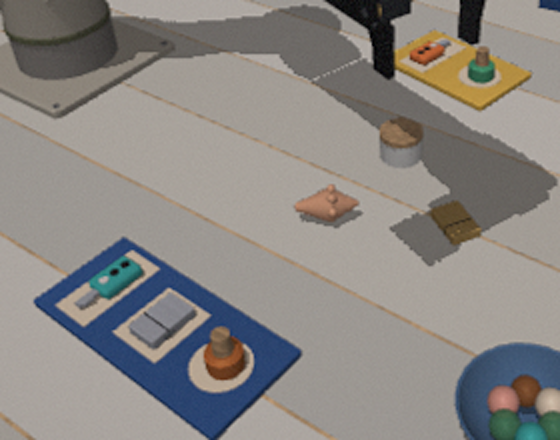

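View pics/crop_side9.png

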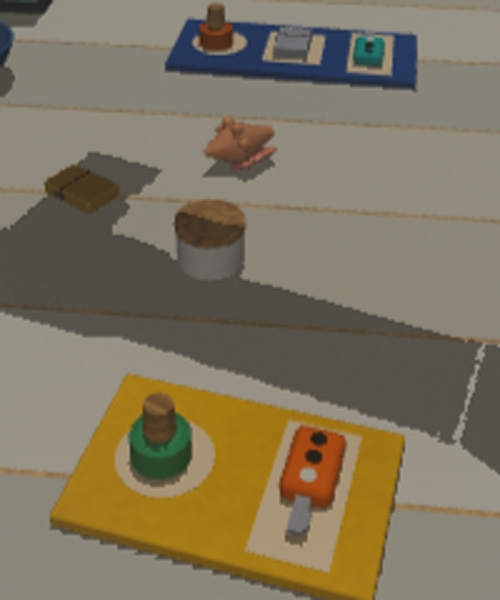

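Both crops show all five things in their outlines, with the brass lighter, conch and tin in place. The orange key looks somewhat off along its outline in the side view ((310,480) in that crop), so I'll check its numbers.

Run:
```python
from h import *
HSV.update(amber=((3,160,40),(14,255,255)))
yc=np.array([514.5,293.1]); bc=np.array([515,-295])
def loc(p,o,t): t=np.radians(t); d=np.array(p)-o; return np.round([d[0]*np.cos(t)+d[1]*np.sin(t),-d[0]*np.sin(t)+d[1]*np.cos(t)],1)
for n in("scene","side"):
    im=cv2.imread(f"pics/{n}9.png")[:,:,::-1].copy(); c=get_calibration(n)
    for k,X,z,o,t in (("orange",(.468,.289,.022),.021,yc,-10.4),("green",(.56,.286,.02),.02,yc,-10.4),("turq",(.432,-.281,.022),.021,bc,-3),("amber",(.602,-.298,.02),.02,bc,-3)):
        at=proj(c,np.array([X]))[0]
        try: r=rect(c,blob(im,k,at,22),z); print(n,k,r,"tray frame",loc(r[:2],o,t))
        except Exception as e: print(n,k,"none")
    if n=="side":
        # orange key blade tip and outline ends, crop px -> full px
        px=np.array([(298,535),(320,427),(325,429),(287,564)])/2.5+[190,150]
        print([loc(ray(c,p,z)[0][:2]*1000,yc,-10.4) for p,z in zip(px,(.016,.025,.01,.01))])
```

```text
scene orange [481.3 257.5   2.9   0.   32.4] tray frame [-26.2 -41. ]
scene green [562.6 284.8  54.2  31.8 -61. ] tray frame [48.8  0.5]
scene turq [ 433.2 -284.    49.5   39.6   87.1] tray frame [-82.3   6.7]
scene amber [ 603.3 -299.5   44.8   35.1  -38.4] tray frame [88.4  0.1]
side orange [467.7 287.4  50.7  30.5  79.6] tray frame [-45.  -14.1]
side green [561.2 284.8  46.3  35.8 -78.4] tray frame [47.4  0.3]
side turq [ 432.4 -280.9   64.4   27.6   89.1] tray frame [-83.2   9.8]
side amber [ 603.  -301.7   65.8   34.5  -83.4] tray frame [88.2 -2.1]
[array([-48.5,  35.2]), array([-44.6, -37.3]), array([-45.7, -50.1]), array([-46.2,  50.6])]
```

All offsets are within about 4 mm of the outline centres. Handing in.

```bash
python3 -c "
from bench import *
print(close_job())"
```

```text
the job is handed in; nothing more can be done
None
```

Both kits are made up and the job is handed in at about 42 s of arm time. On the blue tray are the turquoise key, steel lighter and amber stopper; on the yellow tray are the orange key and green stopper.

- **Placing:** My last checks put both keys and both stoppers within about 4 mm of their outline centres (limit 12 mm). I judged the lighter only by eye; it looks centred and straight. Both keys lie along their outlines, both stoppers are upright, and the gripper was clear of everything.
- **Left alone:** The brass lighter, conch and candle tin look unmoved in the last pictures; I did not measure them.
- **What went wrong:** My first grasp of the turquoise key came up empty because I lifted before the fingers had closed. I looked again, found the key unmoved, and repeated the grasp with a longer wait.
- **Disagreements:** The scene and wrist cameras differed by 3–4 mm on where the blue tray stands, so I used the close wrist reading. The final scene view could not measure the orange key because the gripper was in the way, so its check rests on the side view alone.

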